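Seat a panel light in a quick-release clamp

ROBOT

A 6-joint arm with a two-finger parallel gripper is mounted at the origin on the work surface. World frame = base frame: x ahead of the robot, y to its left, z up, the work surface at z = 0. Lengths are in m, angles in rad, forces in N, time in s.
With the tool pointing down it reaches from about 0.35 to 0.775 m from the base axis. Payload 7.3 kg.
Tool frame: the origin (TCP) lies between the finger pads; the fingertips stand 17 mm ahead of it and the grasp point (between the pads) lies 2 mm behind it; z points along the fingers, y is the direction in which the jaws open and shut (so a half turn about z gives the same grasp; the last joint's range is limited). The gripper opens to 92 mm and grips with 3 to 60 N. Pads are 19 mm wide; open, the fingers measure 130 mm over their backs; the gripper's body (75 mm by 190 mm) begins 47 mm behind the grasp point.
Start: joints at [-1.383, 0.342, 1.524, -0, 1.275, -0.146], TCP at [0.172, -0.496, 0.244] pointing down, gripper open.
Joint ranges: [-2.53, 2.53], [-0.77, 2.02], [0.04, 2.7], [-1, 4.14], [0.28, 2.66], [-3.11, 3.11]. Speed limits (rad/s): [2.57, 2.57, 3.14, 3.14, 3.14, 3.14].

INTERFACE

Orientations are given as [roll, pitch, yaw] about the fixed x, y, z axes, in that order (R = Rz(yaw) Ry(pitch) Rx(roll)).
In Python, from cell import sensors, vision, hand_in gives the robot as it stands.
- The arm moves only by the tool step_arm, never from a script. Its argument "series" is a list of rows, each a list of 5 numbers: the opening, from 0 (shut) to 1 (fully open), then the shift along the world's x, y, z each as a share of 25 mm, from -1 to 1, then the turn about the world's z as a share of 0.08 rad, from -1 to 1. A call has 1 to 12 rows; each row shifts and turns the commanded pose from where the row before left it; what a row does not reach is not made up. A row lasts 1/10 s, in which the tool goes at most 50 mm and 8.59 degrees, less where a joint would pass 70% of its speed; a pose out of reach is approached as far as the arm can. A call with a number of a shift or a turn outside -1 to 1 is refused whole. A call with a gripper value outside its range is refused whole. The fingers move at their own pace and stop on an object; "squeeze" is the grip in N (left out, the last holds). Time passes only in rows, so rows that do not move let the fingers close. It gives the time, the measured TCP pose, the force and the opening at its end, in the units of the state.
- sensors.observe(): the state, without advancing time (a new reading comes with each control period).
- vision.read_camera(name): name is "side" or "top" or "wrist"; returns a dict with "pixels" (420x560x3 uint8, blue, green, red), "range_z" (420x560 float32, m along the optical axis (not along the pixel's ray), 0 where there is no reading), "camera_matrix" (3x3 intrinsics, pixels), "pose" (4x4, takes a point from camera to world coordinates). Camera axes: x right, y down, z forward; pixel columns grow to the right and rows downward; lengths in m; the calibration is good to about 2 mm. A picture is of the moment at which its call begins.
- hand_in(): hands the job in, once; it reports no verdict.
The state is a dict: "time": time; "qpos": joint angles; "qvel": joint speeds; "joint_efforts": joint torques, N m; "tool_pos": TCP position; "tool_rot": TCP orientation; "contact_force": force on the tool from outside, world axes, zero at the start; "torque": the same for the moment, N m; "opening": finger opening in m.
Only numpy, scipy, OpenCV 4.12 (cv2) and the standard library are available. Lean on these libraries where they do the work, as an engineer would, in place of code of your own. Each camera call takes 0.05 s, during which the arm holds its last target.

TASK

Mount the small LED panel light on the quick-release clamp: keeping it upright, set its dovetail plate down on the clamp's bed beside the retaining jaw, then slide it sideways under the jaw's lip and press it lightly until it is firmly home against the jaw. Only then swing the cam lever all the way round to its stop to lock the plate in, and let go of everything. Be gentle with the light and the clamp, and leave the other things on the desk alone.

Things in the scene. Friction and masses are not known exactly. Their poses are not given: they have to be found in the camera images.
- light: LED panel light upright on its dovetail plate, 0.3 to 0.5 kg: dark slab 110 long (x) x 22 thick (y), z = 14 to 66 mm, white diffuser on -y. Origin: mid-length, mid-thickness of the slab, level with the plate's underside. The plate hangs on a slotted screw: its middle is up to 9 mm to +y or -y of the origin, not measured, fixed during a run, so home must be felt
- light_top (a point): middle of the top face of the light's slab, 66 mm above the plate's underside; grasp the slab here from above, across its 22 mm. Its aluminium plate: 60 long (x), 50 wide (y), 10 thick; both long edges are V-noses, tip 2 mm above the underside, 45 degree flank above (40 wide 7 mm up), 45 degree chamfer below
- clamp: quick-release clamp, fixed. Origin on the desk; x runs along the jaw, +y points to the retaining jaw, the cam lever is on the -y side. Steel base 130 (x) x 150 (y) x 8; aluminium body 62 long (x), flat bed 36 mm above the desk. A plate that is home lies on the bed with its middle at y = 0 (light's origin at y = -9 to +9 mm) and x near 0 (15 mm either way is good), long edges along x
- gap (a point): point on the clamp's bed, 15 mm to -y of its origin: middle of the free gap (y = -50 to +20 mm) between the open cam and the edge of the jaw's lip. Set the light down with its origin here (the plate then has room whatever its offset); from here it slides 6 to 24 mm towards the clamp's +y until the plate stops against the jaw
- jaw: retaining jaw, rigid, along the bed's +y edge, 62 long, 9.5 high. Undercut: a 45 degree lip reaches from the back wall (clamp's y = 25 mm) 4.5 mm over the bed, its edge 7 mm above the bed. Origin on the bed at the clamp's x = 0, y = 0; axes as the clamp's. Press the light on it with 4 to 8 N; over 12 N harms the light's mount, as do 40 N on the clamp in all
- lever (a joint): cam lever, turns about a vertical axis, counter-clockwise from above to lock: 0 = open (starts at 0 to 0.15), 2.356 rad = locked, at its stop. It stays where it is left; about 1.5 N at its tab moves it. Its eccentric disc then overhangs the plate's -y edge
- lever_pivot (a point): point on the lever's axis at bed height (36 mm above the desk), 57 mm to -y of the clamp's origin
- lever_tab (a point): top of the upright round thumb tab at the lever's end: 15 mm diameter, 67 mm above the desk, 13 mm proud of the lever arm, 78 mm from the axis. In the clamp's frame it points 157.5 degrees clockwise of +x when open, 22.5 degrees clockwise of +x when locked, passing -y on the way, nothing in its path. Push it round with closed fingers
- lens: bystander: black lens standing on end, 66 diameter, 70 high, origin under its middle
- battery: bystander: black battery 70 x 38 x 20 lying flat, origin under its middle
- spare_plate: bystander: small dark spare plate 50 x 35 x 10 lying on the desk between the robot and the task, origin under its middle
- mouse: bystander: white computer mouse 100 x 56 x 28, origin under its middle
- tape: bystander: roll of paper tape lying flat, 90 diameter, 19 high, origin under its middle
- blower: bystander: black rubber air blower standing upright, 58 diameter, 85 high, origin under its middle
- driver: bystander: screwdriver 160 long lying on the desk

How it is judged:
On the way, in this order (a step that is already met when the one before it is completed fails the run):
1. the light's plate lies on the bed under the lip and is pressed home against the jaw, the lever still open (contact force between light and jaw above 2 N and z of light in the frame of clamp between 0.033 and 0.0385 m and y of light in the frame of clamp between -0.011 and 0.011 m and value of joint lever below 0.4 rad), for 0.1 s.
2. the lever is swung round to its stop (value of joint lever above 2.22 rad), for 0.1 s.
At the end, for the whole second after the job is handed in: Lever at its stop (past 2.22 rad); light released, at rest, upright within 0.06 rad, its plate flat on the bed (origin 34 to 37.8 mm up), home under the jaw (origin within 11 mm of the clamp's y = 0 and 18 mm of its x = 0), parallel to the jaw within 0.06 rad (value of joint lever above 2.22 rad and z of light in the frame of clamp between 0.034 and 0.0378 m and y of light in the frame of clamp between -0.011 and 0.011 m and x of light in the frame of clamp between -0.018 and 0.018 m and angle between the x axis of light and the x axis of clamp, either way round below 0.06 rad and angle between light's own z axis and vertical below 0.06 rad and linear speed of light below 0.01 m/s); the robot touches nothing.
It fails at once if the light is pressed against the jaw with more than 12 N (contact force between light and jaw above 12 N).
It fails at once if the light is pressed on the clamp with more than 40 N (contact force between light and clamp above 40 N).
It fails at once if the light is tipped over by more than 0.5 rad (angle between light's own z axis and vertical above 0.5 rad).
It fails at once if a bystander is moved by more than 20 mm (distance of any of lens, battery, spare_plate, mouse, tape, blower, driver from where it was at the start of the episode above 0.02 m).
It also fails if it takes over 69 s, if anything falls off the work surface, if the arm or the gripper's body presses on something with over 40 N, if the wrist force passes 120 N, or if a joint passes its speed limit or range.

## Working session

There is one attempt and no reset: what is moved stays moved. The work goes in short steps, Python scripts to look and compute and a tool call to move; the robot and the scene stay as the last step left them, time stands still between calls to the robot, and variables do not carry over. Pictures are saved under pics/ and viewed, and the job is handed in when it is done.

Besides the shell and the picture viewer there is one more tool, called after ">>>" by a JSON object that holds its "name" and its "arguments". step_arm: Moves the arm, as the interface text tells. Its arguments: {"type":"object","properties":{"series":{"type":"array","items":{"type":"array","items":{"type":"number","minimum":-1,"maximum":1}}},"squeeze":{"type":"number"}},"required":["series"]}

```bash
mkdir -p pics; ls; python3 - <<'E'
from cell import sensors, vision
import cv2, numpy as np
s=sensors.observe(); print(s)
for n in ["side","top","wrist"]:
    c=vision.read_camera(n); cv2.imwrite(f"pics/{n}0.png",c["pixels"]); np.savez(f"pics/{n}0.npz",**c)
    print(n,c["camera_matrix"],c["pose"])
E
```

```text
pics
{'time': 0.0, 'qpos': array([-1.38295281e+00,  3.42712660e-01,  1.52505282e+00, -3.74601816e-06,
        1.27542238e+00, -1.46035594e-01]), 'qvel': array([ 0.00077495,  0.00054054, -0.00081069, -0.00019331,  0.00112455,
       -0.00141957]), 'joint_efforts': array([ 1.15407292e-03, -4.31245351e+01, -2.44221497e+01,  7.18621491e-02,
        5.59580291e-02, -1.23107361e-04]), 'tool_pos': array([ 0.17197382, -0.49560543,  0.24303769]), 'tool_rot': array([-3.14001390e+00, -2.28586113e-04,  3.33880022e-01]), 'contact_force': array([ 0.51061174,  0.45457193, -0.04114873]), 'torque': array([-2.16465916e-05,  4.76489483e-02, -2.94389708e-02]), 'opening': 0.09171360299164294}
side [[379.3113789    0.         278.54087775]
 [  0.         379.3113789  206.51381245]
 [  0.           0.           1.        ]] [[-0.78205162 -0.43393771  0.44731794  0.13289398]
 [-0.62304249  0.56120718 -0.54485279  0.54148216]
 [-0.01460587 -0.70480108 -0.70925461  0.7879849 ]
 [ 0.          0.          0.          1.        ]]
top [[523.71411943   0.         283.58757913]
 [  0.         523.71411943 206.43473639]
 [  0.           0.           1.        ]] [[ 0.02597823 -0.99715373  0.07077829  0.46663632]
 [-0.99951669 -0.02469999  0.01887572 -0.0201385 ]
 [-0.01707377 -0.07123444 -0.99731346  1.52543889]
 [ 0.          0.          0.          1.        ]]
wrist [[326.60483076   0.         276.46435047]
 [  0.         326.60483076 208.55296949]
 [  0.           0.           1.        ]] [[ 0.32842007 -0.91101316 -0.24938982  0.2387828 ]
 [-0.94453055 -0.31718879 -0.08516635 -0.47287715]
 [-0.00151599  0.26352664 -0.96465093  0.38489702]
 [ 0.          0.          0.          1.        ]]
```

View pics/top0.png

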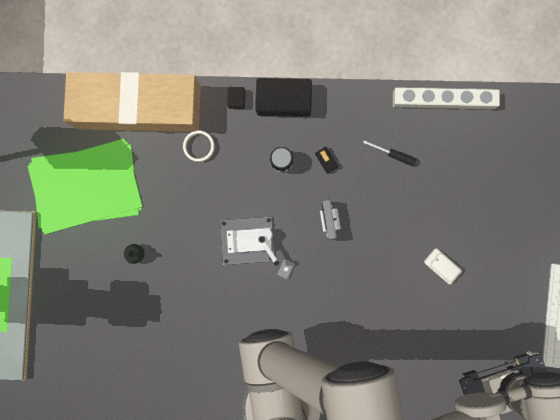

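View pics/side0.png

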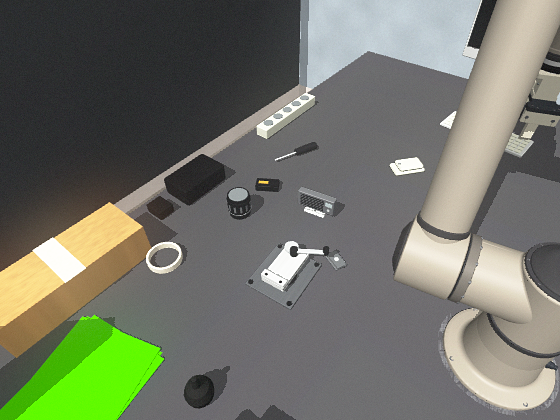

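View pics/wrist0.png

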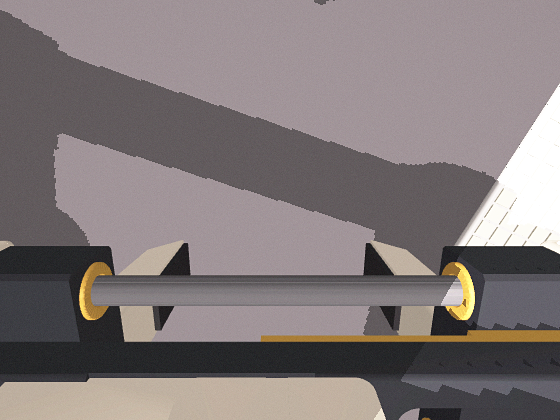

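```bash
python3 - <<'E'
import cv2, numpy as np
t=cv2.imread("pics/top0.png"); a=cv2.resize(t[180:300,200:360],None,fx=5,fy=5,interpolation=cv2.INTER_CUBIC); cv2.imwrite("pics/topz.png",a)
s=cv2.imread("pics/side0.png"); a=cv2.resize(s[180:310,230:360],None,fx=4.6,fy=4.6,interpolation=cv2.INTER_CUBIC); cv2.imwrite("pics/sidez.png",a)
E
```

```text
(no output)
```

View pics/topz.png

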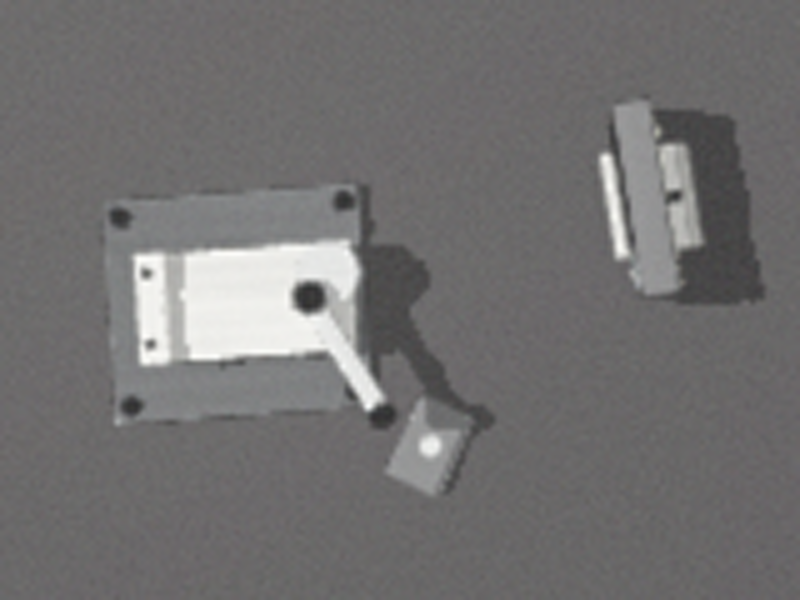

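View pics/sidez.png

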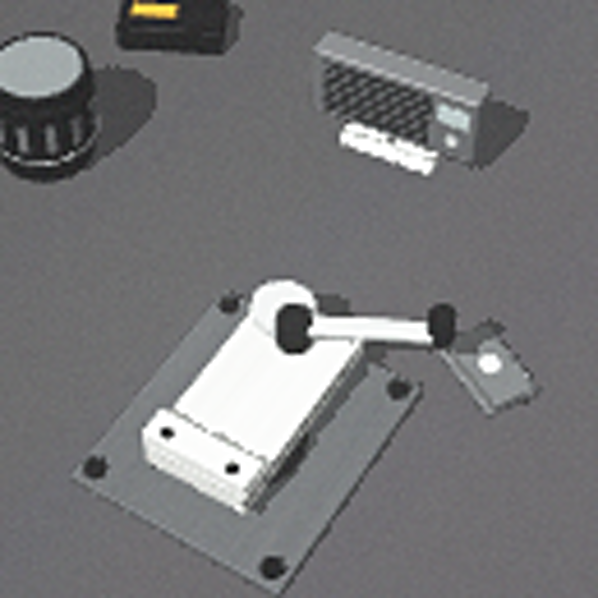

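```bash
cat > h.py <<'E'
import numpy as np, cv2
def load(n): 
    d=np.load(n); return {k:d[k] for k in d}
def snap(n,tag):
    from cell import vision
    c=vision.read_camera(n); cv2.imwrite(f"pics/{tag}.png",c["pixels"]); np.savez(f"pics/{tag}.npz",**c); return c
def ray(c,uv,z):
    uv=np.atleast_2d(np.array(uv,float)); K=c["camera_matrix"]; T=c["pose"]
    d=np.c_[(uv[:,0]-K[0,2])/K[0,0],(uv[:,1]-K[1,2])/K[1,1],np.ones(len(uv))]@T[:3,:3].T
    o=T[:3,3]; return o+d*((z-o[2])/d[:,2])[:,None]
def cloud(c):
    K=c["camera_matrix"];T=c["pose"];Z=c["range_z"];h,w=Z.shape
    u,v=np.meshgrid(np.arange(w),np.arange(h))
    P=np.stack([(u-K[0,2])/K[0,0]*Z,(v-K[1,2])/K[1,1]*Z,Z],-1)@T[:3,:3].T+T[:3,3]
    P[Z==0]=np.nan; return P
E
python3 - <<'E'
from h import *
c=load("pics/top0.npz"); z=lambda p:np.array(p)/5+[200,180]
print("light top",ray(c,z([(615,100),(650,98),(680,290),(640,295)]),.066),)
print("screws",ray(c,z([(120,217),(344,200),(131,406),(350,394)]),.008))
print("pivot",ray(c,z([(310,297)]),.06),"tab",ray(c,z([(382,413)]),.067))
P=cloud(c)
for n,m in [("light",(P[...,2]>.045)&(P[...,2]<.08))]:
    l,N=None,None
    n_,l,s,ce=cv2.connectedComponentsWithStats(m.astype(np.uint8))
    for i in range(1,n_):
        q=P[l==i]; 
        if s[i,4]>5: print(s[i],np.nanmean(q,0))
E
```

```text
light top [[ 0.59094986 -0.10211214  0.066     ]
 [ 0.59254988 -0.1216089   0.066     ]
 [ 0.48595035 -0.14035223  0.066     ]
 [ 0.48260551 -0.11822377  0.066     ]]
screws [[0.52066206 0.18032446 0.008     ]
 [0.533821   0.05045251 0.008     ]
 [0.41164911 0.17023203 0.008     ]
 [0.42189971 0.04385149 0.008     ]]
pivot [[0.4767975  0.06552708 0.06      ]] tab [[0.41362844 0.02332847 0.067     ]]
[ 67  79 131  50 454] [0.80843042 0.40122845 0.06324204]
[ 255   78   57   36 1935] [0.88806074 0.01674799 0.05918198]
[430  89   5   3   6] [ 0.91536486 -0.40935826  0.0461895 ]
[405  90   8   8  17] [ 0.90247905 -0.34168702  0.04648508]
[446  90   5   5  10] [ 0.91068347 -0.45465856  0.04682597]
[463  90   6   6  12] [ 0.90942128 -0.50429687  0.04673571]
[423  93   5   5   8] [ 0.90134506 -0.38822005  0.04607866]
[440  93   3   4   6] [ 0.90347061 -0.4333863   0.04704353]
[449  98   5   2   6] [ 0.89253212 -0.46242393  0.04674169]
[482  98   5   4   8] [ 0.89319242 -0.55418227  0.04614422]
[487  99   5   4   9] [ 0.88940989 -0.56984499  0.0470105 ]
[270 147  23  24 436] [0.70519665 0.01838565 0.06857415]
[322 200  14  40 337] [ 0.53826585 -0.11870484  0.06487649]
[258 228  21  38 213] [0.46010567 0.05045863 0.05374104]
[227 232   8  20  61] [0.46882654 0.15587456 0.0477777 ]
[124 246  16  16 176] [0.42848589 0.43215746 0.05242168]
[300 399   8  20  44] [ 0.02486044 -0.06431426  0.06362337]
```

>>> {"name": "step_arm", "arguments": {"series": [[1,0.5,1,0.2,-0.2],[1,1,1,0.2,-0.2],[1,1,1,0.2,-0.2],[1,1,1,0.2,-0.2],[1,1,1,0,-0.2],[1,1,1,0,-0.2],[1,1,1,0,-0.2],[1,1,1,0,-0.2],[1,1,1,0,-0.2],[1,1,1,0,-0.2],[1,1,1,0,-0.2],[1,0.8,1,0,0]]}}

```text
time: 1.35
tool_pos: [0.4555, -0.1948, 0.2635]
tool_rot: [-3.141, 0.0, 0.158]
contact_force: [0.1, -0.4, 0.2]
opening: 0.0918
```

>>> {"name": "step_arm", "arguments": {"series": [[1,0.2,1,0,0],[1,0,1,0,0],[1,0,1,0,0],[1,0,1,0,0],[1,0,1,0,0],[1,0,1,0,0],[1,0,0.5,0,0],[1,0,0,0,0],[1,0,0,0,0],[1,0,0,0,0]]}}

```text
time: 2.35
tool_pos: [0.4596, -0.0344, 0.2637]
tool_rot: [3.141, 0.0, 0.157]
contact_force: [-0.3, -0.3, 0.6]
opening: 0.0917
```

```bash
python3 - <<'E'
from h import *
from cell import sensors
snap("wrist","w1"); s=sensors.observe(); print(s["time"],s["tool_pos"],s["tool_rot"],s["contact_force"])
E
```

```text
2.4 [ 0.45960085 -0.03445543  0.26364224] [3.14128649e+00 1.89197265e-04 1.56651009e-01] [-0.04913341 -0.70823322  0.2948176 ]
```

View pics/w1.png

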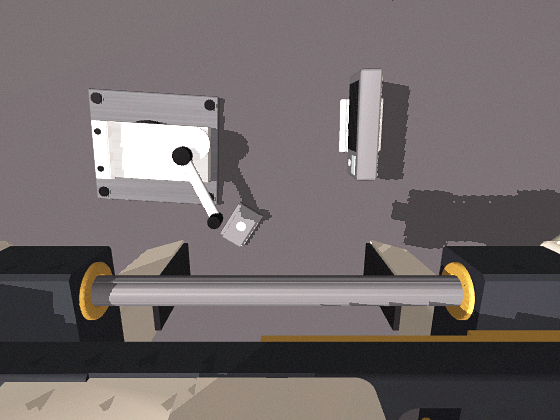

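```bash
python3 - <<'E'
from h import *
c=load("pics/w1.npz"); t=c["pixels"]
cv2.imwrite("pics/w1a.png",cv2.resize(t[80:235,80:270],None,fx=4,fy=3.8,interpolation=cv2.INTER_CUBIC))
cv2.imwrite("pics/w1b.png",cv2.resize(t[60:190,330:400],None,fx=4,fy=4,interpolation=cv2.INTER_CUBIC))
P=cloud(c); 
m=(P[...,2]>.055)&(P[...,2]<.075); m[:,:320]=0; m[:,410:]=0; m[240:]=0
q=P[m]; print(len(q),q[:,2].mean(),np.median(q[:,2])); r=cv2.minAreaRect((q[:,:2]*1000).astype(np.float32)); print("light",r)
m=(P[...,2]>.04)&(P[...,2]<.05); m[:,130:]=0; m[240:]=0
q=P[m]; print(len(q),q.mean(0)); r=cv2.minAreaRect((q[:,:2]*1000).astype(np.float32)); print("jaw",r)
m=(P[...,2]>.030)&(P[...,2]<.04);m[240:]=0; m[:,270:]=0
q=P[m]; print(len(q),q.mean(0)); r=cv2.minAreaRect((q[:,:2]*1000).astype(np.float32)); print("bed",r)
m=(P[...,2]>.004)&(P[...,2]<.04); m[:,225:]=0; m[210:]=0
q=P[m]; r=cv2.minAreaRect((q[:,:2]*1000).astype(np.float32)); print("base",r)
for uv in [(182,155),(214,221),(98,150),(215,150),(115,150),(150,150)]: print(uv,P[uv[1],uv[0]])
E
```

```text
2683 0.065804043186047 0.06640870414353184
light ((537.0415649414062, -116.75541687011719), (110.22371673583984, 24.419870376586914), 10.268365859985352)
1093 [0.46881415 0.15761668 0.04621724]
jaw ((467.86590576171875, 158.03465270996094), (62.22227096557617, 20.34771156311035), 5.485628604888916)
4079 [0.47284676 0.10934734 0.03670948]
bed ((473.07171630859375, 105.52035522460938), (62.23040771484375, 119.62642669677734), 5.6108012199401855)
base ((499.47900390625, 130.44827270507812), (187.4833984375, 175.87796020507812), 5.657712936401367)
(182, 155) [0.47790109 0.06896346 0.05858024]
(214, 221) [0.4138833  0.02646016 0.06797443]
(98, 150) [0.46709296 0.16292622 0.04609652]
(215, 150) [0.48254025 0.04380937 0.00770714]
(115, 150) [0.46842329 0.14912175 0.03659826]
(150, 150) [0.47465406 0.11031351 0.03724581]
```

View pics/w1a.png

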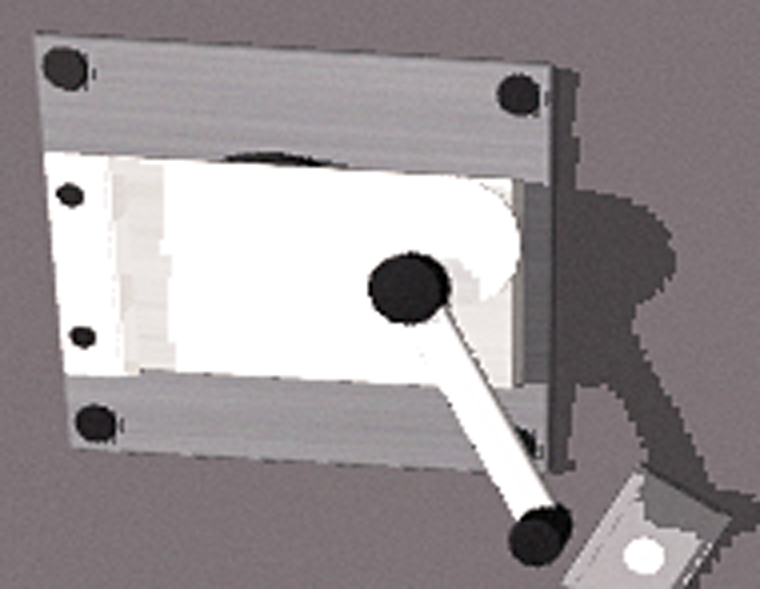

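View pics/w1b.png

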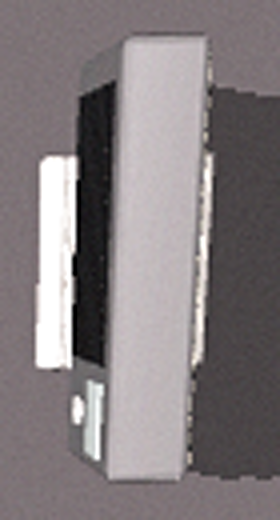

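```bash
python3 - <<'E'
from h import *
c=load("pics/w1.npz")
p=ray(c,np.array([(125,37),(208,37),(182,478),(108,478)])/4+[330,60],.066); print(p,p.mean(0))
for a,b in((3,0),(2,1)): d=p[b]-p[a]; print(np.arctan2(d[1],d[0]),np.linalg.norm(d))
q=ray(c,np.array([(112,158),(126,375)])/[4,3.8]+[80,80],.043);print(q)
q=ray(c,np.array([(45,152),(70,375)])/[4,3.8]+[80,80],.0455);d=q[0]-q[1];print("jaw",q,np.arctan2(d[1],d[0]))
q=ray(c,np.array([(36,33),(552,65),(70,447),(556,470)])/[4,3.8]+[80,80],.008);print("base",q,q.mean(0));d=q[0]-q[2];print(np.arctan2(d[1],d[0]));d=q[0]-q[1];print(np.arctan2(-d[0],d[1]))
E
```

```text
[[ 0.58822257 -0.09710539  0.066     ]
 [ 0.59136722 -0.11687715  0.066     ]
 [ 0.48541075 -0.13610275  0.066     ]
 [ 0.48235464 -0.11688528  0.066     ]] [ 0.5368388  -0.11674264  0.066     ]
0.1847059128057458 0.10769987206121026
0.17949524711664236 0.10768657258135916
[[0.49866483 0.15438563 0.043     ]
 [0.43679435 0.14910544 0.043     ]]
jaw [[0.49771682 0.1707871  0.0455    ]
 [0.43498319 0.1633236  0.0455    ]] 0.11841457608651708
base [[0.52903461 0.19390843 0.008     ]
 [0.54315355 0.04685599 0.008     ]
 [0.40093446 0.18245821 0.008     ]
 [0.41701439 0.03159687 0.008     ]] [0.47253426 0.11370488 0.008     ]
0.08914794065003183
0.09571954571223178
```

```bash
python3 - <<'E'
from h import *
w=load("pics/w1.npz");t=load("pics/top0.npz");s=load("pics/side0.npz")
z=lambda p:np.array(p)/5+[200,180]
print("top lip",ray(t,z([(167,252),(172,310),(188,362)]),.0445),"top pivot",ray(t,z([(310,297)]),.0586))
print("top jaw back",ray(t,z([(134,255),(141,365)]),.0455))
zs=lambda p:np.array(p)/4.6+[230,180]
print("side pivot",ray(s,zs([(294,318)]),.0586),"tab",ray(s,zs([(442,318)]),.067))
print("side light top corners",ray(s,zs([(317,50),(340,32),(490,90),(470,105)]),.066).mean(0))
print("side lip", ray(s,zs([(176,408),(270,462)]),.0455))
zw=lambda p:np.array(p)/4+[330,60]
L=ray(w,zs([(0,0)]),.002)
a=ray(w,zw([(38,160),(36,366)]),.004);b=ray(w,zw([(212,160),(200,360)]),.004)
print("plate L",a,"R",b)
c0=ray(w,zw([(155.7,257)]),.066)
yax=np.array([-np.sin(.18),np.cos(.18),0]); print((a-[.5368,-.1167,0])@yax,(b-[.5368,-.1167,0])@yax)
q=ray(w,np.array([(408,287)])/[4,3.8]+[80,80],.0586);print("w pivot",q)
E
```

```text
top lip [[0.50022837 0.14817027 0.0445    ]
 [0.46755694 0.14426476 0.0445    ]
 [0.43852558 0.13426485 0.0445    ]] top pivot [[0.47680721 0.06560892 0.0586    ]]
top jaw back [[0.49803237 0.16670113 0.0455    ]
 [0.43616189 0.16065479 0.0455    ]]
side pivot [[0.47203008 0.07276374 0.0586    ]] tab [[0.40707966 0.03067385 0.067     ]]
side light top corners [ 0.5309639  -0.11439728  0.066     ]
side lip [[0.4907857  0.14883431 0.0455    ]
 [0.43253093 0.14511257 0.0455    ]]
plate L [[ 0.56239089 -0.09293798  0.004     ]
 [ 0.50399193 -0.10467994  0.004     ]] R [[ 0.57037137 -0.14311632  0.004     ]
 [ 0.51357977 -0.15348998  0.004     ]]
[0.01879659 0.01769947] [-0.03199979 -0.03203849]
w pivot [[0.47735381 0.06891323 0.0586    ]]
```

>>> {"name": "step_arm", "arguments": {"series": [[1,0.774,-0.83,0,0.07],[1,0.774,-0.83,0,0.07],[1,0.774,-0.83,0,0.07],[1,0.774,-0.83,0,0.07],[1,0,0,-1,0],[1,0,0,-1,0],[1,0,0,-1,0],[1,0,0,-1,0],[1,0,0,-1,0],[1,0,0,0,0],[1,0,0,0,0]]}}

```text
time: 3.5
tool_pos: [0.537, -0.1172, 0.139]
tool_rot: [-3.142, 0.0, 0.179]
contact_force: [0.0, 0.8, 1.1]
opening: 0.0919
```

```bash
python3 - <<'E'
from h import *
from cell import sensors
snap("wrist","w2"); s=sensors.observe(); print(s["time"],s["tool_pos"],s["tool_rot"],s["contact_force"])
E
```

```text
3.55 [ 0.53757187 -0.11725418  0.13982789] [ 3.14066339e+00 -1.38194641e-03  1.79534334e-01] [ 0.26204131 -0.36223939  0.56972079]
```

View pics/w2.png

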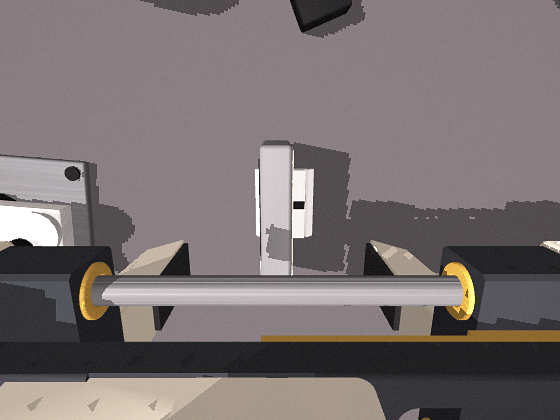

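>>> {"name": "step_arm", "arguments": {"series": [[1,0,0,-1,0],[1,0,0,-1,0],[1,0,0,-0.8,0],[1,0,0,-0.5,0],[1,0,0,-0.26,0],[1,0,0,0,0],[0.5,0,0,0,0],[0.35,0,0,0,0],[0.3,0,0,0,0],[0.25,0,0,0,0],[0,0,0,0,0],[0,0,0,0,0]], "squeeze": 20}}

```text
time: 4.75
tool_pos: [0.5369, -0.1165, 0.0498]
tool_rot: [3.141, -0.0, 0.18]
contact_force: [-0.4, -0.2, 1.1]
opening: 0.0486
```

>>> {"name": "step_arm", "arguments": {"series": [[0,0,0,0,0],[0,0,0,0,0],[0,0,0,0,0]]}}

```text
time: 5.05
tool_pos: [0.5369, -0.1165, 0.0497]
tool_rot: [3.142, 0.0, 0.18]
contact_force: [-0.3, -0.4, 0.0]
opening: 0.0247
```

>>> {"name": "step_arm", "arguments": {"series": [[0,0,0,0,0],[0,0,0,0,0],[0,0,0,0,0],[0,0,0,0,0]]}}

```text
time: 5.45
tool_pos: [0.5369, -0.1166, 0.0497]
tool_rot: [3.141, 0.0, 0.18]
contact_force: [-0.8, -0.3, -0.3]
opening: 0.0221
```

>>> {"name": "step_arm", "arguments": {"series": [[0,0,0,0.4,0],[0,0,0,0.8,0],[0,0,0,1,0],[0,0,0,1,0],[0,0,0,0.5,0],[0,0,0,0.3,0],[0,0,0,0,0],[0,0,0,0,0]]}}

```text
time: 6.25
tool_pos: [0.5363, -0.1163, 0.1488]
tool_rot: [-3.141, 0.002, 0.18]
contact_force: [-0.7, -0.5, -3.9]
opening: 0.022
```

>>> {"name": "step_arm", "arguments": {"series": [[0,-0.1,0.4,0,-0.1],[0,-0.2,0.8,0,-0.1],[0,-0.3,1,0,-0.1],[0,-0.3,1,0,-0.1],[0,-0.3,1,0,-0.1],[0,-0.3,1,0,-0.1],[0,-0.3,1,0,-0.1],[0,-0.3,1,0,-0.1],[0,-0.2,1,0,-0.1],[0,-0.2,0.7,0,-0.1],[0,-0.06,0.44,0,-0.04],[0,0,0,0,0]]}}

```text
time: 7.45
tool_pos: [0.4722, 0.1182, 0.1493]
tool_rot: [-3.141, 0.001, 0.099]
contact_force: [0.1, 0.0, -4.4]
opening: 0.0217
```

>>> {"name": "step_arm", "arguments": {"series": [[0,0,0,0,0],[0,0,0,0,0]]}}

```text
time: 7.65
tool_pos: [0.4731, 0.1163, 0.1496]
tool_rot: [3.141, 0.0, 0.096]
contact_force: [-0.0, 0.3, -3.5]
opening: 0.0221
```

```bash
python3 - <<'E'
from h import *
from cell import sensors
snap("wrist","w3");snap("side","s3");snap("top","t3"); s=sensors.observe(); print(s["time"],s["tool_pos"],s["tool_rot"],s["contact_force"],s["opening"])
s=cv2.imread("pics/s3.png"); a=cv2.resize(s[180:310,230:360],None,fx=4.6,fy=4.6,interpolation=cv2.INTER_CUBIC); cv2.imwrite("pics/s3z.png",a)
E
```

```text
7.8 [0.47314667 0.11628068 0.14971234] [ 3.14139234e+00 -1.15568221e-06  9.58396662e-02] [ 0.77724531 -0.12547385 -3.91158503] 0.022092777324515797
```

View pics/w3.png

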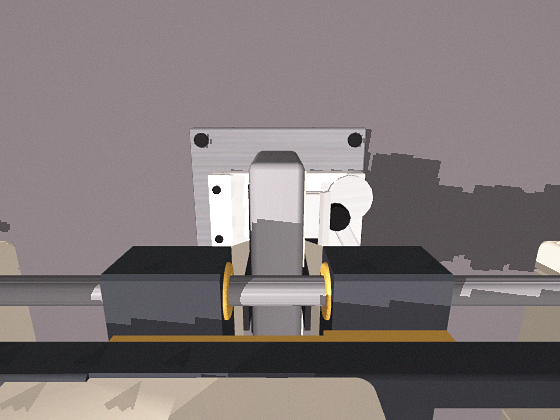

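View pics/s3z.png

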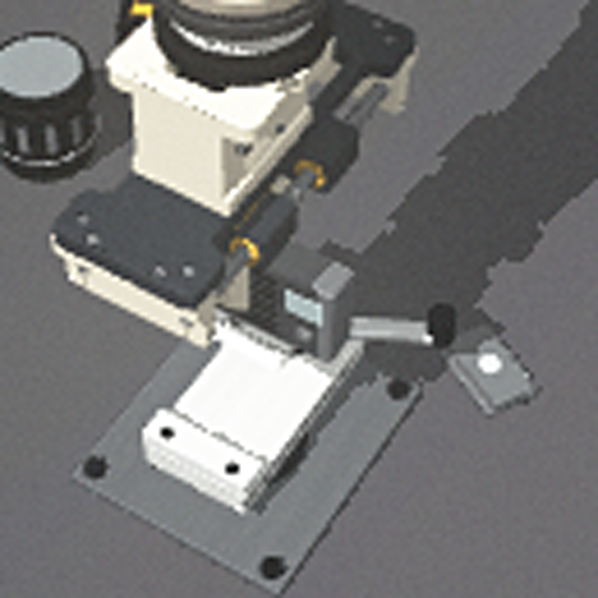

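```bash
python3 - <<'E'
from h import *
w=load("pics/w3.npz"); y=np.array([-np.sin(.096),np.cos(.096),0]);x=np.array([y[1],-y[0],0])
o=np.array([.47314,.11628,0])
for n,p,z in [("pivot",(339,216),.0586),("scr1",(216.5,190),.0455),("scr2",(219.5,239),.0455),("b1",(191,128),.008),("b2",(371,128),.008),("jaw r",(232,210),.0455),("jawback",(208,176),.0455)]:
    q=ray(w,p,z)[0]; print(n,q,"cl-y rel tcp",(q-o)@y,"x",(q-o)@x)
P=cloud(w)
for v in (195,205,210):
  print([ (u,round(P[v,u,2]*1000),round(float((P[v,u]-o)@y)*1000,1)) for u in range(205,250,3)])
E
python3 - <<'E'
import sys; sys.path.insert(0,'.')
import cv2
a=cv2.imread('pics/w3.png'); cv2.imwrite('pics/w3z.png',cv2.resize(a[120:270,180:390],None,fx=3.8,fy=3.8,interpolation=cv2.INTER_CUBIC))
E
```

```text
pivot [0.47892128 0.06985272 0.0586    ] cl-y rel tcp -0.04676766046283406 x 0.0013044881821640303
scr1 [0.48680285 0.16362694 0.0455    ] cl-y rel tcp 0.04581931368628437 x 0.018138265105956904
scr2 [0.44697626 0.15928547 0.0455    ] cl-y rel tcp 0.04531531398990934 x -0.021921081699160325
b1 [0.52939679 0.19382972 0.008     ] cl-y rel tcp 0.07180028677643209 x 0.06343109914804902
b2 [0.54409628 0.04288839 0.008     ] cl-y rel tcp -0.0798550241012911 x 0.06359479087483608
jaw r [0.47202394 0.15079667 0.0455    ] cl-y rel tcp 0.03446471852913728 x 0.002197589278852047
jawback [0.49703427 0.17058228 0.0455    ] cl-y rel tcp 0.0517619143256364 x 0.028989261678861605
[(205, 9, 63.0), (208, 8, 60.6), (211, 47, 49.9), (214, 46, 47.8), (217, 46, 45.5), (220, 46, 43.3), (223, 46, 40.9), (226, 47, 38.4), (229, 46, 36.3), (232, 45, 34.1), (235, 36, 33.0), (238, 38, 30.4), (241, 36, 28.2), (244, 37, 25.7), (247, 105, 17.0)]
[(205, 8, 63.8), (208, 9, 60.9), (211, 46, 50.5), (214, 47, 48.1), (217, 47, 45.7), (220, 47, 43.4), (223, 46, 41.2), (226, 46, 38.9), (229, 46, 36.6), (232, 48, 34.0), (235, 37, 33.1), (238, 37, 30.7), (241, 38, 28.1), (244, 37, 25.9), (247, 102, 17.4)]
[(205, 9, 63.8), (208, 9, 61.2), (211, 46, 50.8), (214, 45, 48.6), (217, 47, 45.9), (220, 47, 43.5), (223, 47, 41.3), (226, 46, 39.0), (229, 47, 36.6), (232, 46, 34.3), (235, 44, 32.4), (238, 37, 30.8), (241, 37, 28.4), (244, 37, 26.0), (247, 102, 17.5)]
```

View pics/w3z.png

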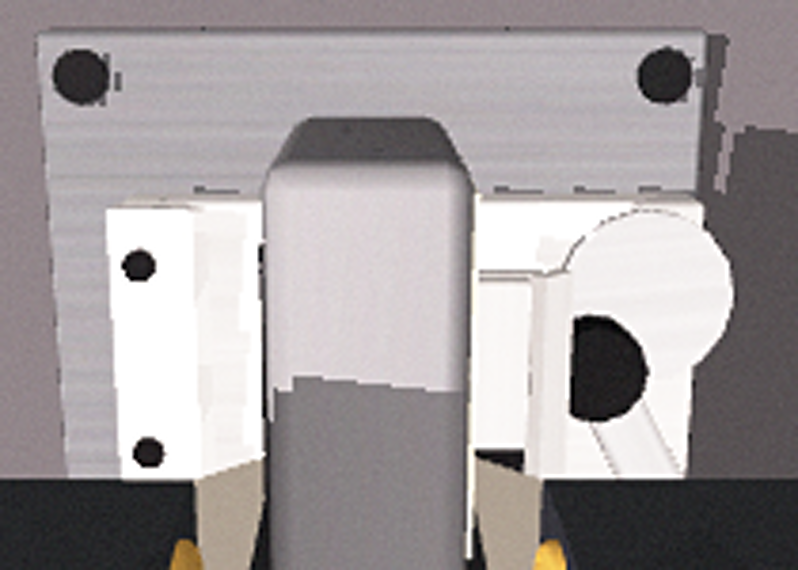

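>>> {"name": "step_arm", "arguments": {"series": [[0,0,0,-0.6,0],[0,0,0,-0.8,0],[0,0,0,-0.6,0],[0,0,0,-0.3,0],[0,0,0,-0.1,0],[0,0,0,0,0],[0,0,0,0,0]]}}

```text
time: 8.5
tool_pos: [0.4735, 0.1169, 0.0904]
tool_rot: [3.141, -0.001, 0.097]
contact_force: [-0.0, 0.3, -3.2]
opening: 0.0221
```

>>> {"name": "step_arm", "arguments": {"series": [[0,0,0,-0.04,0],[0,0,0,-0.04,0],[0,0,0,-0.04,0],[0,0,0,0,0]]}}

```text
time: 8.9
tool_pos: [0.4729, 0.117, 0.0867]
tool_rot: [3.142, 0.0, 0.097]
contact_force: [-1.5, -0.8, -3.2]
opening: 0.0222
```

>>> {"name": "step_arm", "arguments": {"series": [[0,0,0,-0.02,0],[0,0,0,0,0]]}}

```text
time: 9.1
tool_pos: [0.4729, 0.117, 0.0862]
tool_rot: [3.141, 0.0, 0.097]
contact_force: [0.2, 0.1, -2.7]
opening: 0.0218
```

>>> {"name": "step_arm", "arguments": {"series": [[0,0,0,-0.02,0],[0,0,0,0,0]]}}

```text
time: 9.3
tool_pos: [0.473, 0.117, 0.0858]
tool_rot: [3.142, -0.0, 0.097]
contact_force: [0.6, 0.4, -3.9]
opening: 0.0218
```

>>> {"name": "step_arm", "arguments": {"series": [[0,0,0,-0.02,0],[0,0,0,0,0]]}}

```text
time: 9.5
tool_pos: [0.473, 0.117, 0.0857]
tool_rot: [3.141, -0.0, 0.097]
contact_force: [-1.6, -0.7, 3.5]
opening: 0.0221
```

>>> {"name": "step_arm", "arguments": {"series": [[0,0,0,0.01,0],[0,-0.012,0.12,0,0],[0,-0.015,0.16,0,0],[0,-0.012,0.12,0,0],[0,0,0,0,0]]}}

```text
time: 10.0
tool_pos: [0.4723, 0.1275, 0.0857]
tool_rot: [-3.142, -0.001, 0.097]
contact_force: [0.1, -0.7, 2.6]
opening: 0.0215
```

```bash
python3 - <<'E'
from h import *
from cell import sensors
snap("side","s4"); s=sensors.observe(); print(s["time"],s["tool_pos"],s["tool_rot"],s["contact_force"],s["opening"])
s=cv2.imread("pics/s4.png"); a=cv2.resize(s[220:310,250:340],None,fx=6.6,fy=6.6,interpolation=cv2.INTER_CUBIC); cv2.imwrite("pics/s4z.png",a)
E
```

```text
10.05 [0.47232666 0.12745533 0.08568312] [-3.14126436e+00 -1.00801123e-03  9.72450610e-02] [ 2.1367844  -0.84798323  2.46078705] 0.021798962480165926
```

View pics/s4z.png

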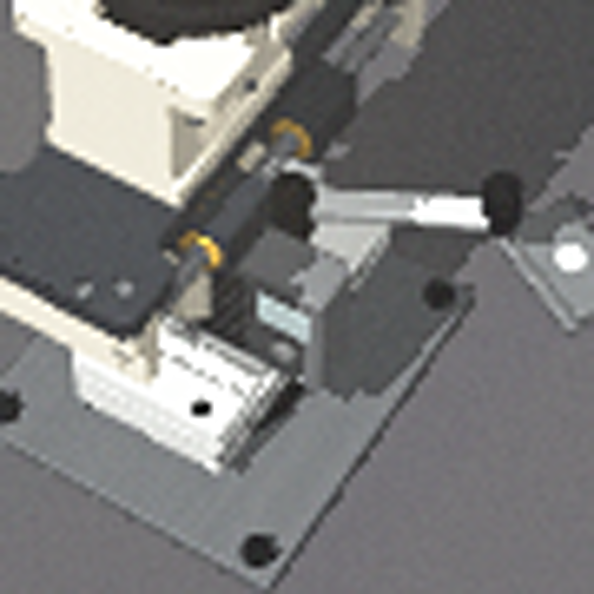

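>>> {"name": "step_arm", "arguments": {"series": [[0,-0.004,0.04,0,0],[0,-0.004,0.04,0,0],[0,0,0,0,0]]}}

```text
time: 10.35
tool_pos: [0.472, 0.1288, 0.0857]
tool_rot: [3.141, -0.001, 0.097]
contact_force: [0.3, -3.0, 3.2]
opening: 0.0222
```

>>> {"name": "step_arm", "arguments": {"series": [[0,-0.002,0.02,0,0],[0,-0.002,0.02,0,0],[0,0,0,0,0]]}}

```text
time: 10.65
tool_pos: [0.4718, 0.1298, 0.0856]
tool_rot: [3.141, -0.0, 0.097]
contact_force: [1.1, -5.2, 4.9]
opening: 0.022
```

>>> {"name": "step_arm", "arguments": {"series": [[0,-0.002,0.02,0,0],[0,0,0,0,0]]}}

```text
time: 10.85
tool_pos: [0.4718, 0.1303, 0.0856]
tool_rot: [3.141, -0.0, 0.097]
contact_force: [0.8, -5.3, 4.9]
opening: 0.0218
```

>>> {"name": "step_arm", "arguments": {"series": [[0,-0.002,0.02,0,0],[0,0,0,0,0]]}}

```text
time: 11.05
tool_pos: [0.4717, 0.1308, 0.0856]
tool_rot: [3.141, -0.0, 0.097]
contact_force: [1.0, -4.5, 6.8]
opening: 0.0219
```

>>> {"name": "step_arm", "arguments": {"series": [[0,-0.002,0.02,0,0],[0,0,0,0,0]]}}

```text
time: 11.25
tool_pos: [0.4716, 0.1313, 0.0857]
tool_rot: [3.141, -0.0, 0.097]
contact_force: [0.9, -4.8, 5.0]
opening: 0.0219
```

>>> {"name": "step_arm", "arguments": {"series": [[0,0,0,0.008,0],[0,0,0,0,0],[0,0,0,0,0]]}}

```text
time: 11.55
tool_pos: [0.4715, 0.1315, 0.0857]
tool_rot: [3.142, -0.0, 0.097]
contact_force: [1.7, -3.7, 4.3]
opening: 0.0219
```

>>> {"name": "step_arm", "arguments": {"series": [[0,-0.002,0.02,0,0],[0,0,0,0,0]]}}

```text
time: 11.75
tool_pos: [0.4714, 0.132, 0.0857]
tool_rot: [3.141, 0.0, 0.097]
contact_force: [0.8, -3.4, 3.4]
opening: 0.0218
```

```bash
python3 - <<'E'
from h import *
from cell import sensors
snap("side","s5"); s=sensors.observe(); print(s["time"],s["tool_pos"],s["tool_rot"],s["contact_force"],s["opening"])
s=cv2.imread("pics/s5.png"); a=cv2.resize(s[220:310,250:340],None,fx=6.6,fy=6.6,interpolation=cv2.INTER_CUBIC); cv2.imwrite("pics/s5z.png",a)
E
```

```text
11.8 [0.47144365 0.1319969  0.08567005] [3.14150520e+00 5.12878622e-05 9.70141203e-02] [ 0.30510378 -2.71526538  3.71574983] 0.021789091251039193
```

View pics/s5z.png

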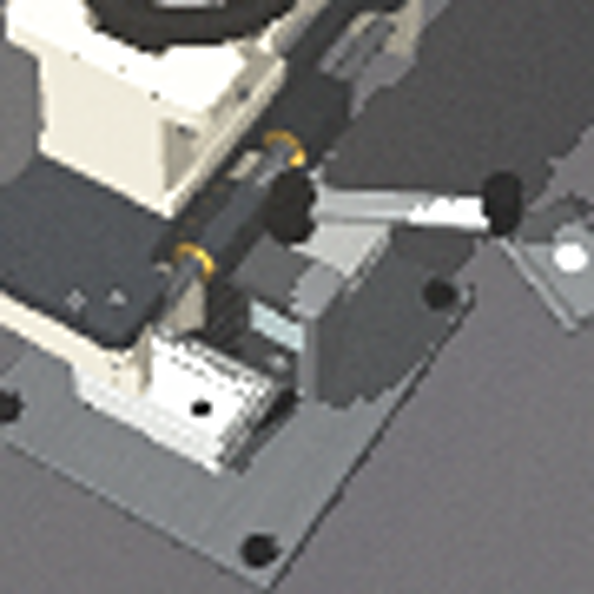

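>>> {"name": "step_arm", "arguments": {"series": [[0,0,0,0.008,0],[0,-0.002,0.02,0,0],[0,0,0,0,0]]}}

```text
time: 12.1
tool_pos: [0.4712, 0.1326, 0.0857]
tool_rot: [-3.141, 0.001, 0.097]
contact_force: [0.8, -2.9, 1.4]
opening: 0.0222
```

>>> {"name": "step_arm", "arguments": {"series": [[0,-0.002,0.02,0,0],[0,0,0,0,0]]}}

```text
time: 12.3
tool_pos: [0.4711, 0.1331, 0.0857]
tool_rot: [-3.142, 0.001, 0.097]
contact_force: [0.3, -3.1, 0.8]
opening: 0.0221
```

>>> {"name": "step_arm", "arguments": {"series": [[0,-0.002,0.02,0,0],[0,0,0,0,0]]}}

```text
time: 12.5
tool_pos: [0.471, 0.1336, 0.0857]
tool_rot: [-3.141, 0.001, 0.097]
contact_force: [-0.8, -0.8, 0.6]
opening: 0.0221
```

>>> {"name": "step_arm", "arguments": {"series": [[0,-0.002,0.02,0,0],[0,0,0,0,0]]}}

```text
time: 12.7
tool_pos: [0.471, 0.1341, 0.0857]
tool_rot: [-3.141, 0.001, 0.097]
contact_force: [-0.2, -1.2, -0.5]
opening: 0.0221
```

>>> {"name": "step_arm", "arguments": {"series": [[0,-0.002,0.02,0,0],[0,0,0,0,0]]}}

```text
time: 12.9
tool_pos: [0.471, 0.1346, 0.0857]
tool_rot: [-3.141, 0.001, 0.097]
contact_force: [0.0, -0.3, -1.7]
opening: 0.0221
```

>>> {"name": "step_arm", "arguments": {"series": [[0,-0.002,0.02,0,0],[0,0,0,0,0]]}}

```text
time: 13.1
tool_pos: [0.471, 0.1351, 0.0857]
tool_rot: [-3.141, 0.0, 0.097]
contact_force: [0.0, -0.3, -3.7]
opening: 0.0215
```

>>> {"name": "step_arm", "arguments": {"series": [[0,-0.002,0.02,0,0],[0,0,0,0,0]]}}

```text
time: 13.3
tool_pos: [0.471, 0.1354, 0.0858]
tool_rot: [3.141, 0.0, 0.097]
contact_force: [-0.3, -0.7, -3.6]
opening: 0.0214
```

>>> {"name": "step_arm", "arguments": {"series": [[0,-0.002,0.02,0,0],[0,0,0,0,0]]}}

```text
time: 13.5
tool_pos: [0.471, 0.1356, 0.0858]
tool_rot: [3.141, 0.0, 0.097]
contact_force: [0.2, -5.1, -3.0]
opening: 0.0218
```

>>> {"name": "step_arm", "arguments": {"series": [[0,0,0,-0.006,0],[0,0,0,0,0],[0,0,0,0,0]]}}

```text
time: 13.8
tool_pos: [0.471, 0.1356, 0.0857]
tool_rot: [3.141, 0.0, 0.097]
contact_force: [-0.3, -5.5, -1.9]
opening: 0.0219
```

```bash
python3 - <<'E'
from h import *
from cell import sensors
s=sensors.observe(); print(s["contact_force"])
snap("side","s6"); s=sensors.observe(); print(s["time"],s["tool_pos"],s["tool_rot"],s["contact_force"],s["torque"])
s=cv2.imread("pics/s6.png"); a=cv2.resize(s[220:310,250:340],None,fx=6.6,fy=6.6,interpolation=cv2.INTER_CUBIC); cv2.imwrite("pics/s6z.png",a)
E
```

```text
[-0.28802397 -5.47570789 -1.91449515]
13.85 [0.47099067 0.13564293 0.08575329] [3.14102357e+00 2.61436762e-04 9.70772209e-02] [-0.73446066 -5.56231494 -2.65710655] [-1.03122365  0.06523381 -0.01900765]
```

View pics/s6z.png

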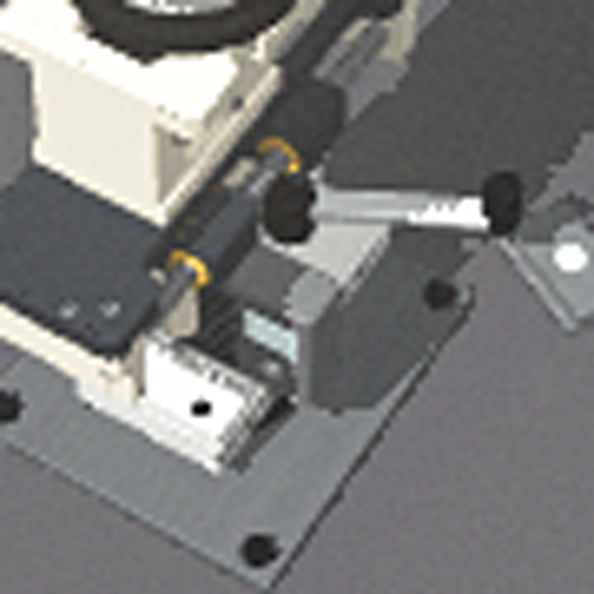

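>>> {"name": "step_arm", "arguments": {"series": [[0.5,0,0,0,0],[0.5,0,0,0,0],[0.5,0,0,0,0],[0.5,0,0,0,0],[0.5,0,0,0,0]]}}

```text
time: 14.35
tool_pos: [0.4711, 0.1362, 0.0859]
tool_rot: [-3.141, -0.0, 0.097]
contact_force: [-1.2, 0.0, 0.1]
opening: 0.0457
```

>>> {"name": "step_arm", "arguments": {"series": [[0.5,0,0,0.2,0],[0.5,0,0,0.5,0],[0.5,0,0,1,0],[0.5,0,0,1,0],[0.5,0,0,1,0],[0.5,0,0,1,0],[0.2,0,0,0.5,0],[0,0,0,0,0],[0,0,0,0,0]]}}

```text
time: 15.25
tool_pos: [0.4708, 0.1359, 0.2155]
tool_rot: [3.142, 0.0, 0.097]
contact_force: [-0.1, -0.3, -0.2]
opening: 0.0262
```

```bash
python3 - <<'E'
from h import *
from cell import sensors
snap("wrist","w7"); s=sensors.observe(); print(s["time"],s["tool_pos"],s["contact_force"],s["opening"])
E
```

```text
15.3 [0.47054042 0.13589981 0.21503751] [-0.25761795  0.16627606  0.14951275] 0.022841391346897756
```

View pics/w7.png

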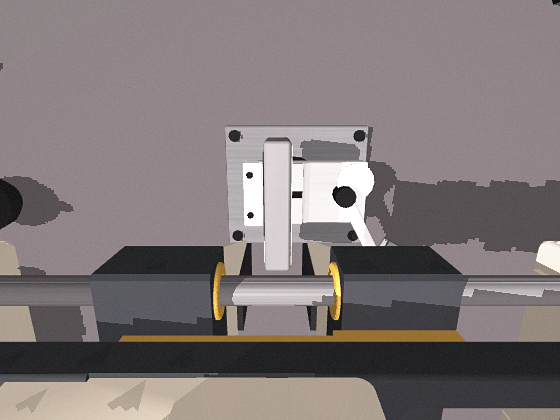

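>>> {"name": "step_arm", "arguments": {"series": [[0,-0.21,-0.25,0,-0.96],[0,-0.21,-0.25,0,-0.96],[0,-0.21,-0.25,0,-0.96],[0,-0.21,-0.25,0,-0.96],[0,-0.21,-0.25,0,-0.96],[0,-0.21,-0.25,0,-0.96],[0,-0.21,-0.25,0,-0.96],[0,-0.21,-0.25,0,-0.96],[0,-0.21,-0.25,0,-0.96],[0,-0.21,-0.25,0,-0.96],[0,-0.21,-0.25,0,-0.96],[0,-0.21,-0.25,0,-0.96]]}}

```text
time: 16.5
tool_pos: [0.4072, 0.0607, 0.2146]
tool_rot: [3.14, 0.002, -0.828]
contact_force: [0.5, 0.2, -0.0]
opening: 0.0005
```

>>> {"name": "step_arm", "arguments": {"series": [[0,-0.2,-0.25,0,-0.96],[0,-0.2,-0.25,0,-0.96],[0,0,0,0,0],[0,0,0,0,0],[0,0,0,0,0]]}}

```text
time: 17.0
tool_pos: [0.3981, 0.0487, 0.2154]
tool_rot: [3.141, 0.0, -0.977]
contact_force: [-0.3, 0.4, 0.5]
opening: 0.0004
```

```bash
python3 - <<'E'
from h import *
from cell import sensors
snap("wrist","w8"); s=sensors.observe(); print(s["time"],s["tool_pos"],s["tool_rot"],s["qpos"],s["opening"])
E
```

```text
17.05 [0.39817503 0.04870341 0.2154907 ] [ 3.14124124e+00  3.65072094e-04 -9.76807950e-01] [-6.99688408e-02  1.43851598e-01  1.87792826e+00  7.88256836e-05
  1.12031453e+00  2.47760103e+00] 0.0011017351584645908
```

View pics/w8.png

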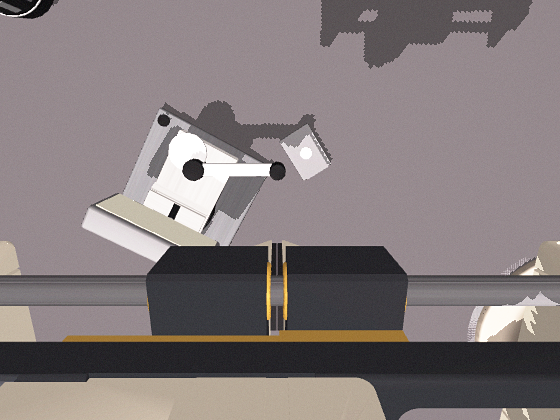

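```bash
python3 - <<'E'
from h import *
w=load("pics/w8.npz")
p=ray(w,(193,169),.0586)[0];t=ray(w,(278,171),.067)[0];print(p,t,np.linalg.norm((t-p)[:2]),np.arctan2(*(t-p)[[1,0]]))
pv=np.array([.478,.0695])
import math
prev=None
for k in range(0,13):
    f=math.radians(-146)+k*.2
    er=np.array([math.cos(f),math.sin(f)]);et=np.array([-er[1],er[0]])
    q=pv+.078*er-.019*et
    print(k,round(f+math.pi/2,3),q.round(4), None if prev is None else ((q-prev)/.025).round(2)); prev=q
E
```

```text
[0.4762801  0.06922082 0.0586    ] [0.41141393 0.02596429 0.067     ] 0.07796632334355653 -2.5534575286699526
0 -0.977 [0.4027 0.0416] None
1 -0.777 [0.4097 0.0272] [ 0.28 -0.58]
2 -0.577 [0.4195 0.0145] [ 0.39 -0.51]
3 -0.377 [0.4316 0.004 ] [ 0.48 -0.42]
4 -0.177 [ 0.4455 -0.0039] [ 0.56 -0.32]
5 0.023 [ 0.4608 -0.0089] [ 0.61 -0.2 ]
6 0.223 [ 0.4767 -0.0108] [ 0.64 -0.07]
7 0.423 [ 0.4927 -0.0094] [0.64 0.05]
8 0.623 [ 0.5081 -0.0049] [0.62 0.18]
9 0.823 [0.5222 0.0025] [0.57 0.3 ]
10 1.023 [0.5347 0.0126] [0.5 0.4]
11 1.223 [0.5448 0.025 ] [0.41 0.5 ]
12 1.423 [0.5523 0.0392] [0.3  0.57]
```

>>> {"name": "step_arm", "arguments": {"series": [[0,0,0,-1,0],[0,0,0,-1,0],[0,0,0,-1,0],[0,0,0,-1,0],[0,0,0,-0.8,0],[0,0,0,-0.6,0],[0,0,0,-0.3,0],[0,0,0,0,0],[0,0,0,0,0]]}}

```text
time: 17.95
tool_pos: [0.3985, 0.0485, 0.0736]
tool_rot: [-3.141, -0.0, -0.978]
contact_force: [-1.2, -0.6, 0.2]
opening: 0.0004
```

>>> {"name": "step_arm", "arguments": {"series": [[0,0.17,-0.28,0,0],[0,0.09,-0.19,0,0.83],[0,0.09,-0.19,0,0.83],[0,0.1,-0.2,0,0.83],[0,0.13,-0.17,0,0.83],[0,0.13,-0.17,0,0.83],[0,0.13,-0.17,0,0.83],[0,0.16,-0.14,0,0.83],[0,0.16,-0.14,0,0.83],[0,0.16,-0.14,0,0.83],[0,0,0,0,0]]}}

```text
time: 19.05
tool_pos: [0.4321, 0.003, 0.0739]
tool_rot: [-3.141, -0.002, -0.38]
contact_force: [0.1, -0.5, 0.2]
opening: 0.0005
```

```bash
python3 - <<'E'
from h import *
from cell import sensors
snap("wrist","w9"); s=sensors.observe(); print(s["time"],s["tool_pos"],s["tool_rot"],s["contact_force"])
E
```

```text
19.1 [0.43170743 0.0032016  0.073772  ] [-3.14145635e+00 -1.46540362e-03 -3.82399609e-01] [ 0.7047382   0.06618367 -0.22654802]
```

View pics/w9.png

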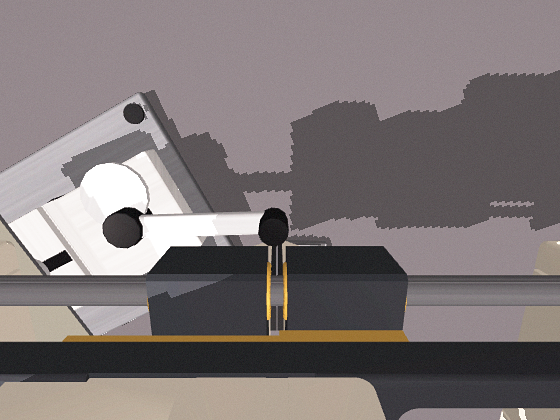

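>>> {"name": "step_arm", "arguments": {"series": [[0,0.18,-0.1,0,0.83],[0,0.19,-0.11,0,0.83],[0,0.19,-0.11,0,0.83],[0,0.2,-0.06,0,0.83],[0,0.2,-0.07,0,0.83],[0,0.2,-0.07,0,0.83],[0,0.21,-0.02,0,0.83],[0,0.21,-0.02,0,0.83],[0,0.22,-0.03,0,0.83],[0,0.21,0.01,0,0.83],[0,0.21,0.02,0,0.83],[0,0.22,0.02,0,0.83]]}}

```text
time: 20.3
tool_pos: [0.4918, -0.0098, 0.0734]
tool_rot: [-3.141, 0.001, 0.417]
contact_force: [-2.2, 1.2, 0.2]
opening: 0.0001
```

>>> {"name": "step_arm", "arguments": {"series": [[0,0.2,0.06,0,0.83],[0,0.21,0.06,0,0.83],[0,0.21,0.06,0,0.83],[0,0.19,0.1,0,0.83],[0,0.19,0.1,0,0.83],[0,0.19,0.1,0,0.83],[0,0.17,0.13,0,0.83],[0,0.17,0.13,0,0.83],[0,0.16,0.14,0,0.83],[0,0,0,0,0]]}}

```text
time: 21.3
tool_pos: [0.5345, 0.0123, 0.0734]
tool_rot: [3.141, -0.0, 1.013]
contact_force: [-0.2, 0.1, -0.1]
opening: 0.0002
```

```bash
python3 - <<'E'
from h import *
from cell import sensors
snap("wrist","w10"); s=sensors.observe(); print(s["time"],s["tool_pos"],s["tool_rot"],s["contact_force"])
E
```

```text
21.35 [0.53440538 0.01222608 0.07342959] [ 3.14106023e+00 -1.49706747e-04  1.01154166e+00] [-0.08435552  0.37358933 -0.06086463]
```

View pics/w10.png

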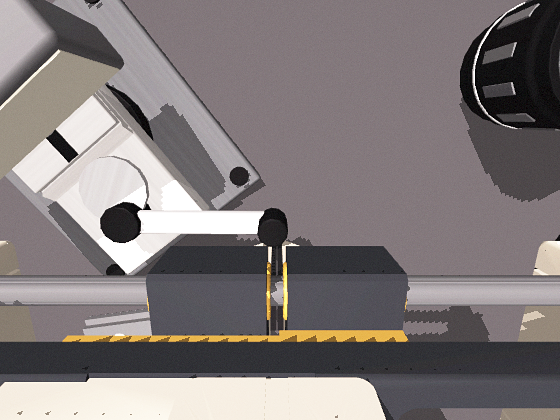

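>>> {"name": "step_arm", "arguments": {"series": [[0,0.14,0.16,0,0.83],[0,0.14,0.17,0,0.83],[0,0.13,0.17,0,0.83],[0,0,0,0,0]]}}

```text
time: 21.75
tool_pos: [0.5447, 0.0247, 0.0734]
tool_rot: [3.141, -0.0, 1.212]
contact_force: [0.0, -1.0, 0.4]
opening: 0.0003
```

>>> {"name": "step_arm", "arguments": {"series": [[0,0.04,0.06,0,0.25],[0,0,0,0,0]]}}

```text
time: 21.95
tool_pos: [0.5455, 0.0261, 0.0733]
tool_rot: [3.141, 0.0, 1.232]
contact_force: [-0.1, -0.4, -0.1]
opening: 0.0005
```

>>> {"name": "step_arm", "arguments": {"series": [[0,0.04,0.06,0,0.25],[0,0,0,0,0]]}}

```text
time: 22.15
tool_pos: [0.5465, 0.0277, 0.0733]
tool_rot: [3.142, 0.0, 1.253]
contact_force: [-0.8, -0.9, 2.0]
opening: 0.0006
```

>>> {"name": "step_arm", "arguments": {"series": [[0,0.02,0.04,0,0.15],[0,0,0,0,0]]}}

```text
time: 22.35
tool_pos: [0.5471, 0.0288, 0.0733]
tool_rot: [3.141, -0.0, 1.265]
contact_force: [0.1, -0.9, 0.4]
opening: 0.0007
```

Not at the stop yet; continue in small steps.

>>> {"name": "step_arm", "arguments": {"series": [[0,0.02,0.05,0,0.15],[0,0,0,0,0]]}}

```text
time: 22.55
tool_pos: [0.5477, 0.0301, 0.0733]
tool_rot: [3.141, -0.0, 1.277]
contact_force: [0.3, -1.6, 0.0]
opening: 0.0003
```

>>> {"name": "step_arm", "arguments": {"series": [[0,0.02,0.05,0,0.15],[0,0,0,0,0]]}}

```text
time: 22.75
tool_pos: [0.5481, 0.0307, 0.0733]
tool_rot: [3.141, 0.001, 1.29]
contact_force: [-0.6, -3.3, 1.8]
opening: 0.0003
```

>>> {"name": "step_arm", "arguments": {"series": [[0,0.02,0.05,0,0],[0,0,0,0,0]]}}

```text
time: 22.95
tool_pos: [0.5482, 0.0311, 0.0732]
tool_rot: [-3.141, 0.002, 1.29]
contact_force: [-1.9, -9.4, 1.8]
opening: 0.0007
```

>>> {"name": "step_arm", "arguments": {"series": [[0,-0.1,-0.3,0,0],[0,-0.1,-0.4,0,0],[0,0,0,0,0],[0,0,0,0.6,0],[0,0,0,1,0],[0,0,0,1,0],[0,0,0,1,0],[0,0,0,1,0],[0,0,0,1,0],[0,0,0,1,0],[0,0,0,0,0],[0,0,0,0,0]]}}

```text
time: 24.15
tool_pos: [0.5435, 0.0151, 0.2382]
tool_rot: [3.141, -0.0, 1.289]
contact_force: [-0.9, -0.8, -0.2]
opening: 0.0
```

```bash
python3 - <<'E'
from h import *
from cell import sensors
w=snap("wrist","w11"); c=snap("side","s11"); s=sensors.observe(); print(s["time"],s["tool_pos"],s["contact_force"])
a=cv2.resize(c["pixels"][180:310,230:360],None,fx=4.6,fy=4.6,interpolation=cv2.INTER_CUBIC); cv2.imwrite("pics/s11z.png",a)
E
```

```text
24.25 [0.54290471 0.01510977 0.23698043] [ 0.86530603 -0.2615078  -0.2958367 ]
```

View pics/s11z.png

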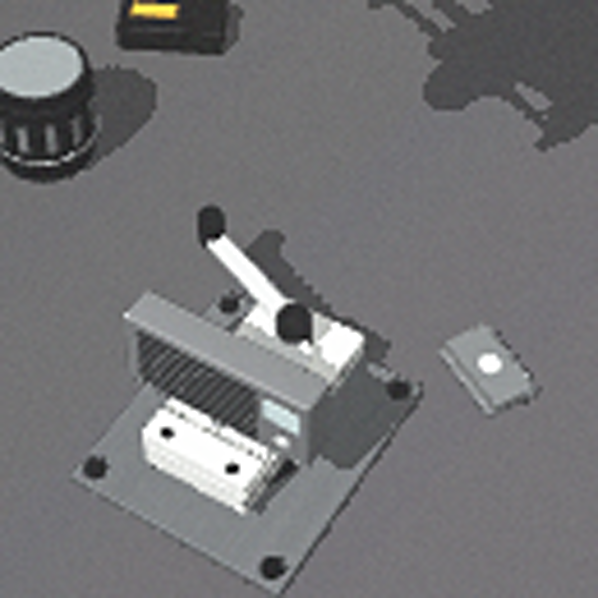

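View pics/w11.png

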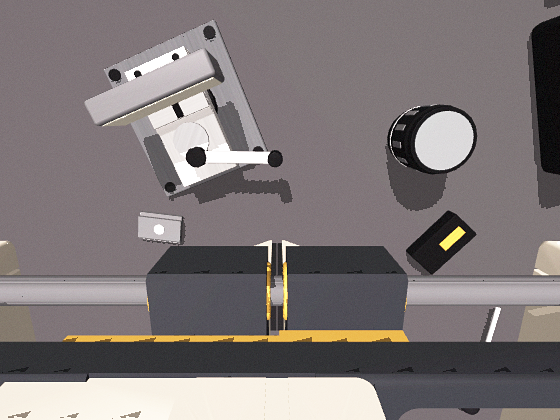

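```bash
python3 - <<'E'
from h import *
w=load("pics/w11.npz")
p=ray(w,(196,157),.0586)[0];t=ray(w,(276,158.5),.067)[0];a=np.arctan2(*(t-p)[[1,0]])
print(p,t,np.linalg.norm((t-p)[:2]),"lever",a-.097+np.radians(157.5))
P=cloud(w); m=(P[...,2]>.09)&(P[...,2]<.115);m[240:]=0;m[:,230:]=0
q=P[m];print(len(q),np.median(q[:,2]),cv2.minAreaRect((q[:,:2]*1000).astype(np.float32)))
b=ray(w,[(105,69),(213,20),(163,196),(267,150)],.008);d=b[1]-b[0];print("clamp yaw",np.arctan2(-(b[0]-b[2])[0],(b[0]-b[2])[1]),np.arctan2(d[1],d[0]))
E
```

```text
[0.47771479 0.07064894 0.0586    ] [0.55271944 0.04847808 0.067     ] 0.07821281830160126 lever 2.364484750223074
4355 0.102369162294421 ((471.3631591796875, 134.8065948486328), (109.56719970703125, 23.293231964111328), 5.7196149826049805)
clamp yaw 0.058704587381066806 0.09816430315219252
```

```bash
python3 -c "
from cell import hand_in
print(hand_in())"
```

```text
the job is handed in; nothing more can be done
None
```

I mounted the light on the clamp, locked the lever and handed the job in at about 24 s. No verdict was reported.

**What I did:** I set the light upright on the bed and slid it under the lip until it stopped against the jaw at about 5.5 N, with the lever still open. I let go of it, pushed the lever round to its stop with closed fingers (about 9 N felt there), and moved the arm clear.

**Last checks, from the wrist and side pictures after backing off:**

| Check | Measured | Required |
|---|---|---|
| Lever angle | about 2.36 rad | above 2.22 rad |
| Light's top | 102.4 mm above the desk, so its plate is flat on the bed | plate 34 to 37.8 mm up |
| Light's yaw against the clamp's | 0.100 against 0.097 rad | within 0.06 rad |
| Light's origin in the clamp's y | about +7.6 mm | within 11 mm |

The spare plate, lens and battery look where they were in those pictures. I did not measure the bystanders again, and no check failed outright.

**Measurements that disagreed:**
- The cameras differed by 2 to 6 mm on absolute positions, so I worked from relative positions and the felt contact.
- One of two clamp yaw readings in the last picture came out at 0.059 rad, against 0.098 for the other. The 0.059 came from base corners picked by eye, so I trusted the second, which matched earlier views.
- While sliding, bed friction read up to 5 N sideways, so I eased the downward push before judging that the plate was home.

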